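Clamp the beech heel block in the bench vise

TASK

Two green bench vises stand on the cobbler's bench, each with a heel block standing loose between its open jaws. Crank the vise that holds the plain pale beech block: take its black knob and swing the crank clockwise (seen from above) until the jaw has slid onto the block and grips it firmly against the other jaw, then let go. Do not push the jaw or the block by hand, and leave the crank of the other vise, with the black and red block, where it is.

Things in the scene. Friction and masses are not known exactly. Their poses are not given: they have to be found in the camera images.
- crank: crank of the beech block's vise, turning about a vertical spindle: origin on the spindle axis 80 mm above the table, z up, x along the arm to the knob. Black knob (26 mm diameter, 46 mm tall, spins freely): centre 75 mm along x, 40 mm above the origin; arm top 15 mm above the origin, rest of the vise below 20 mm. Clockwise from above closes; moving it takes 5-7 N at the knob; it stays put.
- jaw: moving jaw of that vise, green, steel face, 90 mm wide, 32 thick, 45 tall. Origin at the foot of its clamping face, mid-width, 20 mm above the table; x points to the block and fixed jaw, the way it closes. It advances 20 mm per rad of crank. After 1.4-2.1 rad its origin is 155 mm ahead of the spindle and the block is clamped: resistance grows 13 N per 0.1 rad at the knob; press on by about 10 N.
- block: plain pale beech heel block, 40 mm thick (its x, between the jaws), 60 wide (y), 55 tall, about 0.11 kg, standing loose on the vise's bed. Origin at the centre of its underside, 20 mm above the table; z up.
- other_knob (a point): centre of the crank knob (26 mm diameter) of the other, equal green vise, which holds a black block with a red top; 120 mm above the table; not to be moved.

How it is judged (in metres and radians):
At the end, for the whole second after the job is handed in: The vise's moving jaw presses the beech block against the fixed jaw with more than 3 N and keeps doing so; the block stands upright within 10 degrees, square to the jaws within 10 degrees and within 25 mm of their middle, at rest; the other vise's knob is within 20 mm of where it was (contact force between jaw and block above 3 N and angle between block's own z axis and vertical below 0.17 rad and angle between the x axis of block and the x axis of jaw, either way round below 0.17 rad and y of block in the frame of jaw between -0.025 and 0.025 m and linear speed of block below 0.02 m/s and distance of other_knob from where it was at the start of the episode below 0.02 m); the robot touches nothing.
It fails at once if the jaw is pushed directly by the robot instead of by its crank (contact force between any of the fingers, the arm and jaw above 3 N).
It fails at once if the block is pushed directly by the robot (contact force between any of the fingers, the arm and block above 3 N).
It fails at once if the other vise's crank is moved by more than 20 mm at its knob (distance of other_knob from where it was at the start of the episode above 0.02 m).
It also fails if it takes over 35 s, if anything falls off the work surface, if the arm or the gripper's body presses on something with over 40 N, if the wrist force passes 120 N, or if a joint passes its speed limit or range.

ROBOT

A 6-joint arm with a two-finger parallel gripper is mounted at the origin on the work surface. World frame = base frame: x ahead of the robot, y to its left, z up, the work surface at z = 0. Lengths are in mm, angles in rad, forces in N, time in s.
With the tool pointing down it reaches from about 300 to 750 mm from the base axis. Payload 8.5 kg.
Tool frame: the origin (TCP) lies midway between the tips of the shut fingers; the grasp point (between the pads) lies 19 mm behind it; z points along the fingers, y is the line along which they close (so a half turn about z gives the same grasp; the last joint's range is limited). The gripper opens to 88 mm and grips with 3 to 60 N. Pads are 18 mm wide; open, the fingers measure 123 mm over their backs; the gripper's body (75 mm by 187 mm) begins 45 mm behind the grasp point.
Start: joints at [0.966, 0.381, 1.297, -0, 1.464, -0.215], TCP at [208.992, 508.727, 238.748] pointing down, gripper open.
Joint ranges: [-3.11, 3.11], [-0.89, 2.33], [0.22, 2.48], [-1.42, 4.56], [0.17, 2.85], [-2.88, 2.88]. Speed limits (rad/s): [2.39, 2.39, 3.14, 3.14, 3.14, 3.14].

INTERFACE

Orientations are given as [roll, pitch, yaw] about the fixed x, y, z axes, in that order (R = Rz(yaw) Ry(pitch) Rx(roll)).
In Python, from plant import get_obs, camera, camera_model, finish_job gives the robot as it stands. The module is installed in compiled form; this text tells all that it offers.
- The arm moves only by the shell command python3 -m creep 'ROWS'. ROWS is JSON, one flat list of numbers, 7 for each row, row after row: the shift along the world's x, y, z in cm, then the turn, a rotation vector about the world's x, y, z in degrees, then the finger opening in cm, from 0 to 8.81. In form: [x, y, z, wx, wy, wz, fingers, x, y, z, wx, wy, wz, fingers, ...]. A call has 1 to 8 rows; each row is the pose to reach, as a shift and turn from the pose commanded when the call began; what a row does not reach only later rows make up. A row lasts 1/10 s, in which the tool goes at most 50 mm and 8.59 degrees, less where a joint would pass 70% of its speed; a pose out of reach is approached as far as the arm can. A call with a gripper value outside its range is refused whole. The fingers move at their own pace and stop on an object; the grip force is fixed at half the most. Time passes only in rows, so rows that repeat a pose let the fingers close. It gives the time, the measured TCP pose, the force, the opening and the grip force at its end, in the units of the state.
- get_obs(): the state, without advancing time (a new reading comes with each control period).
- camera(name): name is "side" or "top" or "wrist"; returns the picture (400x640x3 uint8, red, green, blue); there is no depth.
- camera_model(name): a dict with "vfov" (degrees; the focal length in pixels is half the picture's height over the tangent of half this angle, whatever the lens; pixels are square), "cx", "cy" (the principal point, pixels), "rvec" (rotation vector, rad) and "tvec" (3), from world to camera coordinates, as OpenCV has them. Camera axes: x right, y down, z forward; pixel columns grow to the right and rows downward; lengths in mm; the calibration is good to about 2 mm. The wrist camera is an equidistant fisheye: a pixel r from the principal point sees the ray r / f radians off the axis. A picture is of the moment at which its call begins: read the wrist's pose just before it. camera_model takes no time and is no camera call; for the wrist camera it gives the pose at the moment of the call.
- finish_job(): hands the job in; it is judged then, once.
The state is a dict: "t": time; "joint_pos": joint angles; "joint_velocities": joint speeds; "tau": joint torques, N m; "eef_pos": TCP position; "eef_rot": TCP orientation; "contact_force": force on the tool from outside, world axes, zero at the start; "moment": the same for the moment, N m; "opening": finger opening in mm; "finger_force": force on a finger pad.
Only numpy, scipy, OpenCV 4.12 (cv2) and the standard library are available. Lean on these libraries where they do the work, as an engineer would, in place of code of your own. Each camera call takes 0.05 s, during which the arm holds its last target. There are 200 camera calls.

## Working session

There is one attempt and no reset: what is moved stays moved. The work goes in short steps, Python scripts to look and compute and a shell command to move; the robot and the scene stay as the last step left them, time stands still between calls to the robot, and variables do not carry over. Pictures are saved under pics/ and viewed, at most 10 in all, crops included, and the job is handed in when it is done.

```bash
mkdir -p pics
cat > h.py <<'E'
import numpy as np,cv2
from plant import get_obs,camera,camera_model,finish_job
def ray(m,u,v):
    f=200/np.tan(np.radians(m["vfov"])/2);R=cv2.Rodrigues(np.array(m["rvec"],float))[0];t=np.array(m["tvec"],float)
    d=np.array([(u-m["cx"])/f,(v-m["cy"])/f,1.])
    if m.get("fish"):
        r=np.hypot(d[0],d[1]);d=np.array([np.sin(r)*d[0]/r,np.sin(r)*d[1]/r,np.cos(r)])
    return -R.T@t,R.T@d
def at(m,u,v,z):
    c,d=ray(m,u,v);return (c+d*(z-c[2])/d[2]).round(1)
E
python3 - <<'E'
from h import *
for n in("top","side"):
    cv2.imwrite(f"pics/{n}.png",camera(n)[:,:,::-1])
    print(camera_model(n))
print(get_obs())
E
```

```text
{'vfov': 45.02729436843953, 'cx': 318.8973837866312, 'cy': 196.61859142433897, 'rvec': array([ 2.13471313, -2.13677411,  0.19427867]), 'tvec': array([ -33.11492814,  606.67940266, 1019.45151444])}
{'vfov': 46.02528554746881, 'cx': 321.0501404614534, 'cy': 201.65012142580045, 'rvec': array([ 0.59173205, -2.64250126,  1.21006768]), 'tvec': array([506.426915  , 261.40871718, 756.94782517])}
{'t': 0.1, 'joint_pos': array([ 9.65721733e-01,  3.81160909e-01,  1.29813151e+00, -7.56671370e-06,
        1.46362146e+00, -2.15340789e-01]), 'joint_velocities': array([ 0.00014882, -0.00023782, -0.00174563, -0.00120398,  0.00124244,
        0.00088016]), 'tau': array([ 3.67975241e-03, -4.38644278e+01, -2.24911094e+01,  7.14765256e-02,
        3.42074479e-02, -7.43273245e-05]), 'eef_pos': array([208.85144695, 508.54095703, 238.20020969]), 'eef_rot': array([-3.14030033e+00, -2.74972617e-04,  2.75185949e+00]), 'contact_force': array([-0.46958864, -0.63765815,  0.55809272]), 'moment': array([ 0.08523136,  0.00028421, -0.01497615]), 'finger_force': 0.0, 'opening': 88.03471092077001}
```

View pics/top.png

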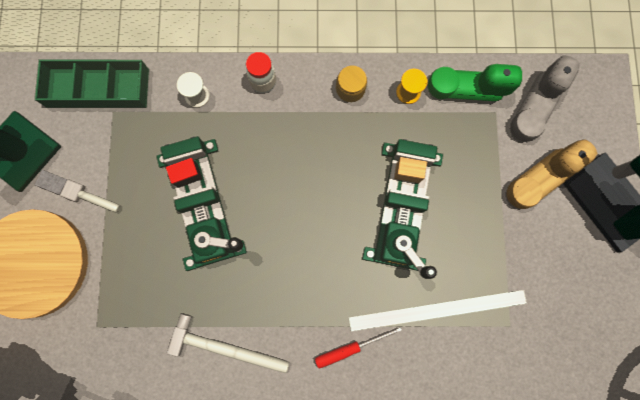

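View pics/side.png

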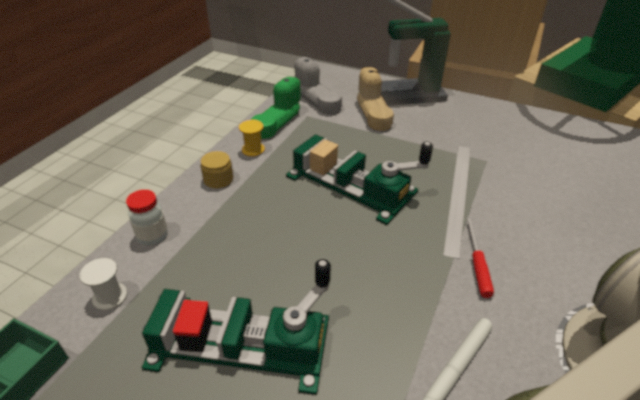

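The top picture shows the beech vise on the right: spindle at about (403,243), knob at about (430,271), beech block at about (412,168). The other vise's knob is at about (235,244). In the side picture the beech vise's knob is at about (426,153).

Run:
```python
from h import *
m=camera_model("top");s=camera_model("side")
im=cv2.imread("pics/top.png")
print("spindle",at(m,403,243,97),at(s,390,168,97))
# knob: dark blob
g=im.max(2)
for (u,v,mm,n) in((430,271,m,"k"),(235,244,m,"ok")):
    print(n,at(mm,u,v,143),at(mm,u,v,120))
print("side knob",at(s,426,153,120))
# triangulate
def tri(a,b):
    c1,d1=ray(m,*a);c2,d2=ray(s,*b)
    k=np.linalg.lstsq(np.c_[d1,-d2],c2-c1,rcond=None)[0];p=c1+d1*k[0];q=c2+d2*k[1];return (p+q)/2,np.linalg.norm(p-q)
print(tri((430,271),(426,145)))
print("block top",at(m,413,163,75),"jaw mid",at(m,407,200,65))
for p in((383,141),(441,147),(365,258),(424,268)):print(at(m,*p,15))
o=im[120:290,350:460];o=cv2.resize(o,None,fx=3.5,fy=3.5,interpolation=cv2.INTER_CUBIC);cv2.imwrite("pics/crop.png",o)
```

```text
spindle [ 500.2 -209.4   97. ] [ 494.6 -202.3   97. ]
k [ 441.2 -252.8  143. ] [ 441.7 -258.3  120. ]
ok [495.1 134.6 143. ] [496.8 138.4 120. ]
side knob [ 435.3 -254.9  120. ]
(array([ 439.73953083, -253.90726045,  139.71841974]), np.float64(3.1513195041804174))
block top [ 677.9 -241.1   75. ] jaw mid [ 596.9 -227.1   65. ]
[ 745.8 -185.    15. ]
[ 731.4 -321.    15. ]
[ 472.8 -137.7   15. ]
[ 450.3 -270.    15. ]
```

View pics/crop.png

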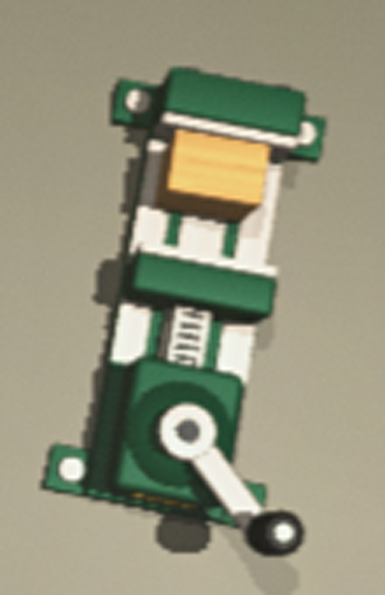

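```bash
python3 -m creep '[1.2,-3.8,0,0,0,0,8.8, 2.4,-7.6,0,0,0,0,8.8, 3.6,-11.4,0,0,0,0,8.8, 4.8,-15.2,0,0,0,0,8.8, 6,-19,0,0,0,0,8.8, 7.2,-22.8,0,0,0,0,8.8, 8.4,-26.6,0,0,0,0,8.8, 9.6,-30.4,0,0,0,0,8.8]' && python3 -m creep '[1.2,-3.8,0,0,0,0,8.8, 2.4,-7.6,0,0,0,0,8.8, 3.6,-11.4,0,0,0,0,8.8, 4.8,-15.2,0,0,0,0,8.8, 6,-19,0,0,0,0,8.8, 7.2,-22.8,0,0,0,0,8.8, 8.4,-26.6,0,0,0,0,8.8, 9.6,-30.4,0,0,0,0,8.8]'
```

```text
t: 0.9
eef_pos: [305.0, 203.2, 238.7]
eef_rot: [-3.142, -0.0, 2.752]
contact_force: [0.1, 0.4, -0.1]
opening: 88.0
finger_force: 0.0
t: 1.7
eef_pos: [401.0, -101.0, 238.6]
eef_rot: [3.141, -0.0, 2.751]
contact_force: [0.5, 0.5, -0.1]
opening: 88.2
finger_force: 0.0
```

Run:
```python
from h import *
m=camera_model("top")
print(at(m,350+205/3.5,120+262/3.5,65), at(m,430.9,272.3,143),at(m,403.4,243.1,98))
print(at(m,350+218/3.5,120+120/3.5,65))
```

```text
[ 608.4 -230.9   65. ] [ 438.7 -254.5  143. ] [ 499.9 -210.1   98. ]
[ 700.4 -242.3   65. ]
```

```bash
python3 -m creep '[1,-4,0,0,0,0,8.8, 2,-8,0,0,0,0,8.8, 3,-12,0,0,0,0,8.8, 3.9,-15.4,0,0,0,0,8.8, 3.9,-15.4,0,0,0,0,8.8, 3.9,-15.4,0,0,0,0,8.8]'
python3 - <<'E'
from h import *
m=camera_model("wrist");im=camera("wrist");cv2.imwrite("pics/w1.png",im[:,:,::-1]);print(m,get_obs()["eef_pos"])
E
```

```text
t: 2.3
eef_pos: [439.7, -253.1, 238.1]
eef_rot: [3.141, -0.001, 2.751]
contact_force: [-0.9, 0.5, -0.5]
opening: 88.2
finger_force: 0.0
{'vfov': 65.70646984690485, 'cx': 329.1299103193145, 'cy': 200.62210508820644, 'rvec': array([-2.4092189 , -1.61408424, -0.23031915]), 'tvec': array([  67.35225458, -521.15063738,  249.5767628 ])} [ 439.67651827 -252.44893035  238.44787689]
```

View pics/w1.png

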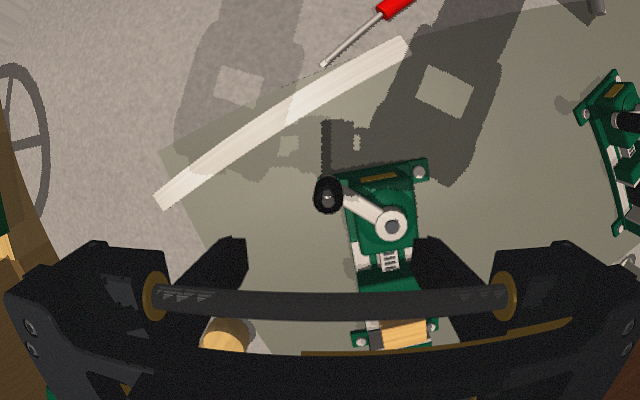

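The wrist picture shows the knob top at about (327,196) and the spindle at about (391,226); the fingers have a clear way down.

Run:
```python
from h import *
m=camera_model("wrist");m["fish"]=1
k=at(m,327,196,143);s=at(m,391,226,99);print(k,s,np.hypot(*(k-s)[:2]),get_obs()["eef_pos"])
```

```text
[ 433.6 -252.5  143. ] [ 497.6 -210.    99. ] 76.8261023350788 [ 439.67651827 -252.44893035  238.44787689]
```

```bash
python3 -m creep '[-0.3,0,-3,0,0,0,8.8, -0.3,0,-6,0,0,0,8.8, -0.3,0,-9,0,0,0,8.8, -0.3,0,-11.5,0,0,0,8.8, -0.3,0,-13.2,0,0,0,8.8, -0.3,0,-13.2,0,0,0,5, -0.3,0,-13.2,0,0,0,3.5, -0.3,0,-13.2,0,0,0,2]'; python3 -m creep '[0,0,0,0,0,0,2, 0,0,0,0,0,0,2, 0,0,0,0,0,0,2, 0,0,0,0,0,0,2]'
python3 - <<'E'
from h import *
cv2.imwrite("pics/w2.png",camera("wrist")[:,:,::-1]);print(get_obs()["eef_pos"])
E
```

```text
t: 3.15
eef_pos: [437.4, -253.2, 108.0]
eef_rot: [-3.141, 0.002, 2.752]
contact_force: [0.7, 1.0, 0.3]
opening: 65.9
finger_force: 0.0
t: 3.55
eef_pos: [437.0, -253.3, 106.9]
eef_rot: [-3.141, 0.0, 2.752]
contact_force: [-0.0, 0.0, 0.0]
opening: 34.1
finger_force: 0.0
[ 436.99052612 -253.30680129  106.82634583]
```

View pics/w2.png

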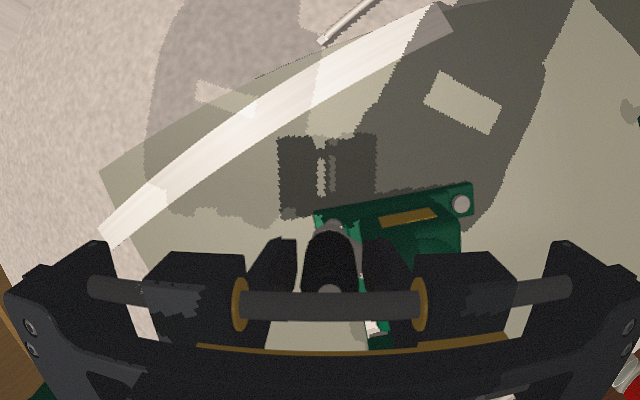

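The knob (around (330,265)) stands between the nearly shut fingers. I'll finish closing and compute the arc.

```bash
python3 -m creep '[0,0,0,0,0,0,2, 0,0,0,0,0,0,2, 0,0,0,0,0,0,2, 0,0,0,0,0,0,2]'
python3 - <<'E'
from h import *
S=np.array([498.5,-210]);p=get_obs()["eef_pos"][:2];d=p-S;print(np.hypot(*d));a=np.arctan2(d[1],d[0])%(2*np.pi);print(np.degrees(a))
for i in range(1,33):
    b=a-.07*i; print(i,((S+75*np.array([np.cos(b),np.sin(b)])-p)/10).round(2))
E
```

```text
t: 4.0
eef_pos: [437.0, -253.3, 106.7]
eef_rot: [3.142, -0.0, 2.752]
contact_force: [-0.1, 1.1, 0.1]
opening: 24.8
finger_force: 30.0
75.18152691826538
215.1193375533563
1 [-0.27  0.45]
2 [-0.53  0.91]
3 [-0.75  1.38]
4 [-0.94  1.87]
5 [-1.09  2.38]
6 [-1.21  2.89]
7 [-1.29  3.41]
8 [-1.34  3.93]
9 [-1.35  4.45]
10 [-1.32  4.98]
11 [-1.26  5.5 ]
12 [-1.16  6.01]
13 [-1.02  6.52]
14 [-0.85  7.02]
15 [-0.65  7.5 ]
16 [-0.41  7.97]
17 [-0.14  8.42]
18 [0.17 8.85]
19 [0.5  9.25]
20 [0.85 9.64]
21 [1.24 9.99]
22 [ 1.65 10.32]
23 [ 2.08 10.62]
24 [ 2.53 10.89]
25 [ 3.   11.13]
26 [ 3.48 11.33]
27 [ 3.98 11.5 ]
28 [ 4.49 11.64]
29 [ 5.   11.74]
30 [ 5.52 11.8 ]
31 [ 6.05 11.82]
32 [ 6.57 11.81]
```

```bash
python3 -m creep '[-0.27,0.45,0,0,0,-2,2, -0.53,0.91,0,0,0,-4,2, -0.75,1.38,0,0,0,-6,2, -0.94,1.87,0,0,0,-8,2, -1.09,2.38,0,0,0,-10,2, -1.21,2.89,0,0,0,-12,2, -1.29,3.41,0,0,0,-14,2, -1.34,3.93,0,0,0,-16,2]'
```

```text
t: 4.8
eef_pos: [423.3, -215.1, 106.8]
eef_rot: [-3.139, 0.001, 2.471]
contact_force: [-3.1, -7.6, -0.7]
opening: 25.1
finger_force: 30.0
```

```bash
python3 -m creep '[-0.01,0.52,0,0,0,-2,2, 0.02,1.05,0,0,0,-4,2, 0.08,1.57,0,0,0,-6,2, 0.18,2.08,0,0,0,-8,2, 0.32,2.59,0,0,0,-10,2, 0.49,3.09,0,0,0,-12,2, 0.69,3.57,0,0,0,-14,2, 0.93,4.04,0,0,0,-16,2]'
```

```text
t: 5.6
eef_pos: [432.0, -173.9, 106.7]
eef_rot: [-3.139, -0.001, 2.192]
contact_force: [-6.6, -3.4, 2.9]
opening: 25.1
finger_force: 30.0
```

```bash
python3 -m creep '[0.27,0.45,0,0,0,-2,2, 0.58,0.88,0,0,0,-4,2, 0.91,1.28,0,0,0,-6,2, 1.26,1.67,0,0,0,-8,2, 1.65,2.02,0,0,0,-10,2]'
python3 - <<'E'
from h import *
cv2.imwrite("pics/t2.png",cv2.resize(camera("top")[110:300,340:480,::-1],None,fx=3,fy=3,interpolation=cv2.INTER_CUBIC))
E
```

```text
t: 6.1
eef_pos: [448.2, -153.3, 106.7]
eef_rot: [-3.139, -0.001, 2.018]
contact_force: [-7.7, -1.4, 4.3]
opening: 25.1
finger_force: 30.0
```

View pics/t2.png

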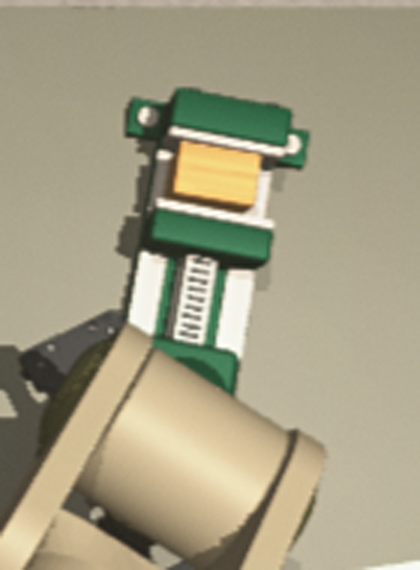

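The jaw has slid close to the block, with a gap of about a few mm left at (205,212). I'll carry on in small steps while watching the force.

```bash
python3 -m creep '[0.41,0.33,0,0,0,-2,2, 0.84,0.63,0,0,0,-4,2, 1.29,0.9,0,0,0,-6,2]'
```

```text
t: 6.45
eef_pos: [461.0, -144.0, 106.7]
eef_rot: [-3.138, -0.002, 1.913]
contact_force: [-6.4, 0.1, 4.8]
opening: 25.2
finger_force: 30.0
```

```bash
python3 -m creep '[0.47,0.24,0,0,0,-2,2, 0.95,0.44,0,0,0,-4,2]'
```

```text
t: 6.65
eef_pos: [470.5, -139.4, 106.7]
eef_rot: [-3.138, -0.002, 1.843]
contact_force: [-7.2, 0.4, 5.0]
opening: 25.2
finger_force: 30.0
```

```bash
python3 -m creep '[0.5,0.17,0,0,0,-2,2]'; python3 -m creep '[0.51,0.14,0,0,0,-2,2]'
```

```text
t: 6.75
eef_pos: [475.4, -137.7, 106.6]
eef_rot: [-3.138, -0.002, 1.808]
contact_force: [-7.8, 0.6, 5.7]
opening: 25.0
finger_force: 30.0
t: 6.85
eef_pos: [480.5, -136.2, 106.7]
eef_rot: [-3.138, -0.002, 1.773]
contact_force: [-7.3, -0.1, 5.0]
opening: 24.8
finger_force: 30.0
```

```bash
python3 -m creep '[0.51,0.1,0,0,0,-2,2]'; python3 -m creep '[0.3,0.04,0,0,0,-1,2]'
```

```text
t: 6.95
eef_pos: [482.7, -135.5, 106.2]
eef_rot: [-3.13, -0.003, 1.74]
contact_force: [-36.9, -8.5, 18.4]
opening: 25.0
finger_force: 30.0
t: 7.05
eef_pos: [483.1, -135.3, 106.1]
eef_rot: [-3.123, -0.003, 1.723]
contact_force: [-45.8, -11.1, 22.3]
opening: 25.1
finger_force: 30.0
```

```bash
python3 -m creep '[-0.3,-0.04,0,0,0,0,2, -0.3,-0.04,0,0,0,0,2]'
python3 - <<'E'
from h import *
a=cv2.resize(camera("top")[110:250,370:460,::-1],None,fx=4,fy=4,interpolation=cv2.INTER_CUBIC)
b=cv2.resize(camera("side")[110:250,270:370+80,::-1],None,fx=2.5,fy=4,interpolation=cv2.INTER_CUBIC)
cv2.imwrite("pics/t3.png",np.hstack([a,b]));print(get_obs()["contact_force"],get_obs()["moment"])
E
```

```text
t: 7.25
eef_pos: [482.2, -135.7, 106.4]
eef_rot: [-3.13, -0.003, 1.723]
contact_force: [-24.3, -5.1, 13.4]
opening: 24.9
finger_force: 30.0
[-24.64953368  -4.43910246  13.09695366] [-7.95323032e-01  3.98576394e+00 -1.39214859e-03]
```

View pics/t3.png

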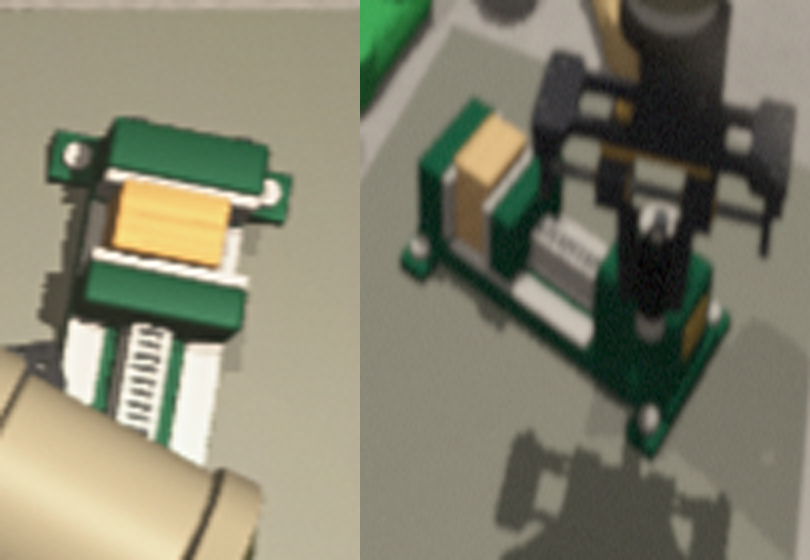

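The picture shows the block held between both jaws, square and upright, with about 24 N still at the knob. I'll let go and rise.

```bash
python3 -m creep '[0,0,0,0,0,0,3.5, 0,0,0,0,0,0,5, 0,0,0,0,0,0,6, 0,0,0,0,0,0,6, 0,0,0,0,0,0,6]'; python3 -m creep '[0,0,2,0,0,0,6, 0,0,5,0,0,0,6, 0,0,8,0,0,0,6, 0,0,11,0,0,0,6, -3,2,14,0,0,0,6, -7,5,14,0,0,0,6, -11,8,14,0,0,0,6, -11,8,14,0,0,0,6]';python3 - <<'E'
from h import *
a=cv2.resize(camera("top")[110:300,150:460,::-1],None,fx=2.5,fy=2.5,interpolation=cv2.INTER_CUBIC)
cv2.imwrite("pics/t4.png",a)
E
```

```text
t: 7.85
eef_pos: [487.2, -135.9, 106.7]
eef_rot: [3.141, 0.0, 1.722]
contact_force: [-0.6, 0.5, 0.4]
opening: 60.3
finger_force: 0.0
t: 8.65
eef_pos: [373.0, -52.8, 246.8]
eef_rot: [-3.141, -0.001, 1.724]
contact_force: [0.2, 0.1, 0.5]
opening: 59.6
finger_force: 0.0
```

View pics/t4.png

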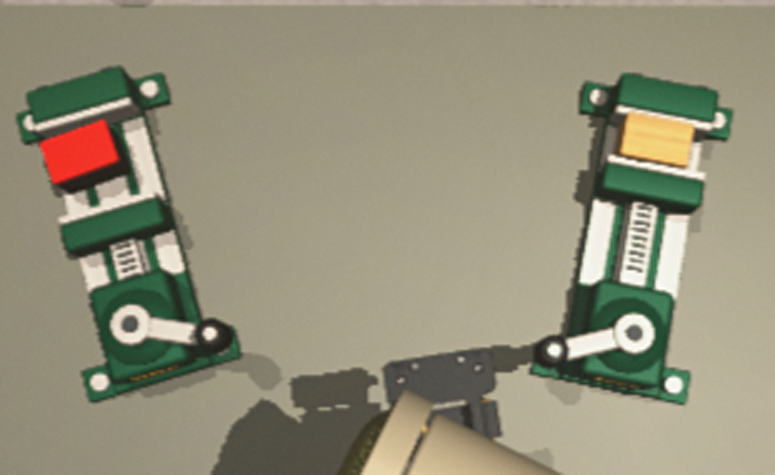

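Run:
```python
from h import *
m=camera_model("top")
print(at(m,150+553/2.5,110+349/2.5,143),"other",at(m,150+210/2.5,110+334/2.5,143),get_obs()["eef_pos"])
# jaw front edge drift compare t3 vs t4 at full px
print("jaw-back top edge t3",110+290/4,"t4",110+183/2.5)
```

```text
[ 483.6 -137.   143. ] other [495.9 136.6 143. ] [375.54221456 -54.59938013 247.25887079]
jaw-back top edge t3 182.5 t4 183.2
```

```bash
python3 -c "
from plant import *
print(finish_job())"
```

```text
the job is handed in; nothing more can be done
None
```

I cranked the beech block's vise shut and let go of the knob. After release the crank stayed where I left it, the block looked square between the jaws, and the other vise's knob was within about 2 mm of where it started. The job is handed in; it returned no verdict, and I inferred the clamping force from about 24 N at the knob (it peaked near 50 N) just before letting go.

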